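Weigh and pack the marble samples

ROBOT

A 6-joint arm with a two-finger parallel gripper is mounted at the origin on the work surface. World frame = base frame: x ahead of the robot, y to its left, z up, the work surface at z = 0. Lengths are in m, angles in degrees, forces in N, time in s.
With the tool pointing down it reaches from about 0.35 to 0.925 m from the base axis. Payload 6.4 kg.
Tool frame: the origin (TCP) lies midway between the tips of the shut fingers; the grasp point (between the pads) lies 19 mm behind it (ctrl.grip_depth is the distance from the TCP to the grasp point, in m); z points along the fingers, y is the line along which they close (so a half turn about z gives the same grasp; the last joint's range is limited). The gripper opens to 94 mm and grips with 3 to 60 N. Pads are 16 mm wide; open, the fingers measure 119 mm over their backs; the gripper's body (75 mm by 177 mm) begins 78 mm behind the grasp point.
Start: joints at [62.447, 14.043, 89.255, -0, 76.702, -9.975], TCP at [0.196, 0.62, 0.205] pointing down, gripper open.
Joint ranges: [-179.41, 179.41], [-58.25, 129.5], [7.25, 145.43], [-54.29, 234.29], [11.92, 165.04], [-157.13, 157.13]. Speed limits (degrees/s): [147.25, 147.25, 180, 180, 180, 180].

INTERFACE

Orientations are given as [roll, pitch, yaw] about the fixed x, y, z axes, in that order (R = Rz(yaw) Ry(pitch) Rx(roll)).
In Python, from plant import get_obs, snapshot, finish_job, ctrl gives the robot as it stands.
- The arm moves only by the tool servo_tool, never from a script. Its argument "targets" is a list of rows, each a list of 7 numbers: the opening, from -1 (shut) to 1 (fully open), then the shift along the tool's x, y, z in cm, then the turn, a rotation vector about the tool's x, y, z in degrees. A call has 1 to 20 rows; each row is the pose to reach, as a shift and turn from the pose commanded when the call began, along the tool's axes at that moment; what a row does not reach only later rows make up. A row lasts 1/10 s, in which the tool goes at most 50 mm and 8.59 degrees, less where a joint would pass 70% of its speed; a pose out of reach is approached as far as the arm can. A call with a gripper value outside its range is refused whole. The fingers move at their own pace and stop on an object; the grip force is fixed at half the most. Time passes only in rows, so rows that repeat a pose let the fingers close. It gives the time, the measured TCP pose, the force, the opening and the grip force at its end, in the units of the state.
- get_obs(): the state, without advancing time (a new reading comes with each control period).
- snapshot(name): name is "side" or "top"; returns a dict with "color" (480x640x3 uint8, red, green, blue), "z_map" (480x640 float32, m along the optical axis (not along the pixel's ray), 0 where there is no reading), "fx", "fy", "cx", "cy" (pixels), "R" (3x3) and "t" (3): a world point X has camera coordinates R X + t. Camera axes: x right, y down, z forward; pixel columns grow to the right and rows downward; lengths in m; the calibration is good to about 2 mm. A picture is of the moment at which its call begins.
- finish_job(): hands the job in; it is judged then, once.
The state is a dict: "clock": time; "joints": joint angles; "dq": joint speeds; "effort": joint torques, N m; "ee_pos": TCP position; "ee_rot": TCP orientation; "wrist_force": force on the tool from outside, world axes, zero at the start; "moment": the same for the moment, N m; "grip_width": finger opening in m; "gripper_force": force on a finger pad.
Only numpy, scipy, OpenCV 4.12 (cv2) and the standard library are available. Lean on these libraries where they do the work, as an engineer would, in place of code of your own. Each camera call takes 0.05 s, during which the arm holds its last target. There are 200 camera calls.

TASK

First take the brass check weight off the bench scale and stand it upright on its round rubber stand. Then lay all the marble samples flat and side by side on the scale pan, let go, push the scale's green button fully down and let it come back up, and finally lay all the samples flat in the felt-lined tray. Polished marble chips easily: grip the samples softly (no more than about 30 N), set them down on pan and felt without dropping or knocking, and leave everything else on the bench alone.

Things in the scene. Friction and masses are not known exactly. Their poses are not given: they have to be found in the camera images.
- pan (a point): Centre of the top of the dark rubber mat in the scale's steel pan. The mat is 240 mm along its x by 230 mm along its y, its top 45 mm above the bench; a steel rim 5 mm thick around it stands 10 mm higher than the mat. x points away from the robot, to the scale's white indicator box: 7 mm beyond the rim, 42 mm high, 66 mm deep, 190 mm wide.
- print_button_top (a point): Centre of the top face of the green push button (radius 16 mm) on the scale's indicator box, 165 mm beyond the pan's centre and 50 mm to its right (-y of the scale). It is pressed straight down.
- print_button (a joint): Travel of the green button in m: 0 is up, 0.006 is fully down. Spring return; about 5 N holds it fully down.
- felt_top (a point): Centre of the green felt in the bottom of the open plywood tray; felt top 10 mm above the bench. The felt is 280 mm along the tray's x by 220 mm along its y, with walls 6 mm thick whose rims are 34 mm above the bench. Axes are the tray's own.
- stand: Round black rubber stand with a yellow ring, fixed on the bench, radius 35 mm, 4 mm thick. Origin at the centre of its underside.
- weight: Brass check weight, about 0.5 kg: an upright cylinder of radius 21 mm and height 45 mm with a narrower knob (radius 14 mm) on top, 68 mm high in all. Origin at the centre of its underside, z along its axis. It starts upright on the scale pan.
- plate_black: Marble sample: flat plate of polished black, gold-veined marble, 100 mm long (its x), 45 mm wide (y), 20 mm thick (z), about 0.24 kg; origin at the centre of its underside. Starts flat on the bench; may be absent.
- plate_white: Marble sample: flat plate of polished white, grey-veined marble, 100 mm long (its x), 45 mm wide (y), 20 mm thick (z), about 0.24 kg; origin at the centre of its underside. Starts flat on the bench; may be absent.
- bar_green: Marble sample: bar of polished dark green marble with rounded edges, 110 mm long (its x), 36 mm wide (y), 28 mm thick (z), about 0.3 kg; origin at the centre of its underside. Starts flat on the bench; may be absent.
- bar_red: Marble sample: bar of polished brownish red marble with rounded edges, 110 mm long (its x), 36 mm wide (y), 28 mm thick (z), about 0.3 kg; origin at the centre of its underside. Starts flat on the bench; may be absent.
- mat: The rubber mat in the scale's pan (fixed to it, 4 mm thick); origin at the centre of its underside, 4 mm below the point pan.
- felt: The felt in the tray (fixed to it, 4 mm thick); origin at the centre of its underside, 4 mm below the point felt_top.
- felt_bob: Not part of the job, leave alone: polishing bob: white felt wheel 100 mm across, 30 mm high, with a steel spindle up to 66 mm; origin under its centre
- ear_defenders: Not part of the job, leave alone: pair of red ear defenders with a black headband, 170 mm long (along its y), 75 mm wide, 146 mm high; origin under the middle
- wax_tin: Not part of the job, leave alone: orange tin of wax, radius 34 mm, 50 mm high; origin under its centre
- mug: Not part of the job, leave alone: blue mug, radius 38 mm, 90 mm high, handle at its +y; origin under its centre
- mallet: Not part of the job, leave alone: hammer-shaped mallet lying along its x; origin on the bench under its middle
- disc_stack: Not part of the job, leave alone: stack of three polishing discs (yellow, green, red), 96 mm across, 28 mm high; origin under its centre
Mind the look-alikes: they are no part of the job. Of the things that look like the plate_black, take the one that is farthest to the robot's left at the start.

How it is judged (in metres and radians):
On the way, in this order (a step that is already met when the one before it is completed fails the run):
1. the check weight stands upright on its stand, let go (horizontal distance between weight and stand below 0.02 m and height (world z) of weight below 0.012 m and angle between weight's own z axis and vertical below 0.1 rad and contact force between weight and the fingers below 0.2 N and linear speed of weight below 0.03 m/s), for 0.3 s.
2. all the samples lie flat on the scale pan, let go, with the weight on its stand (x of plate_black in the frame of pan between -0.115 and 0.115 m and y of plate_black in the frame of pan between -0.095 and 0.095 m and z of plate_black in the frame of pan between -0.006 and 0.008 m and angle between each of plate_black, plate_white, bar_green, bar_red's own z axis and vertical below 0.12 rad and x of plate_white in the frame of pan between -0.115 and 0.115 m and y of plate_white in the frame of pan between -0.095 and 0.095 m and z of plate_white in the frame of pan between -0.006 and 0.008 m and x of bar_green in the frame of pan between -0.115 and 0.115 m and y of bar_green in the frame of pan between -0.095 and 0.095 m and z of bar_green in the frame of pan between -0.006 and 0.008 m and x of bar_red in the frame of pan between -0.115 and 0.115 m and y of bar_red in the frame of pan between -0.095 and 0.095 m and z of bar_red in the frame of pan between -0.006 and 0.008 m and contact force between each of plate_black, plate_white, bar_green, bar_red and the fingers below 0.2 N and linear speed of each of plate_black, plate_white, bar_green, bar_red below 0.03 m/s and horizontal distance between weight and stand below 0.02 m and height (world z) of weight below 0.012 m and angle between weight's own z axis and vertical below 0.1 rad), for 0.3 s.
3. the green button is fully down while all the samples lie on the pan (value of joint print_button above 0.005 m and x of plate_black in the frame of pan between -0.115 and 0.115 m and y of plate_black in the frame of pan between -0.095 and 0.095 m and z of plate_black in the frame of pan between -0.006 and 0.008 m and angle between each of plate_black, plate_white, bar_green, bar_red's own z axis and vertical below 0.12 rad and x of plate_white in the frame of pan between -0.115 and 0.115 m and y of plate_white in the frame of pan between -0.095 and 0.095 m and z of plate_white in the frame of pan between -0.006 and 0.008 m and x of bar_green in the frame of pan between -0.115 and 0.115 m and y of bar_green in the frame of pan between -0.095 and 0.095 m and z of bar_green in the frame of pan between -0.006 and 0.008 m and x of bar_red in the frame of pan between -0.115 and 0.115 m and y of bar_red in the frame of pan between -0.095 and 0.095 m and z of bar_red in the frame of pan between -0.006 and 0.008 m and horizontal distance between weight and stand below 0.02 m and height (world z) of weight below 0.012 m and angle between weight's own z axis and vertical below 0.1 rad).
4. the green button has come back up, the samples still on the pan (value of joint print_button below 0.0015 m and x of plate_black in the frame of pan between -0.115 and 0.115 m and y of plate_black in the frame of pan between -0.095 and 0.095 m and z of plate_black in the frame of pan between -0.006 and 0.008 m and angle between each of plate_black, plate_white, bar_green, bar_red's own z axis and vertical below 0.12 rad and x of plate_white in the frame of pan between -0.115 and 0.115 m and y of plate_white in the frame of pan between -0.095 and 0.095 m and z of plate_white in the frame of pan between -0.006 and 0.008 m and x of bar_green in the frame of pan between -0.115 and 0.115 m and y of bar_green in the frame of pan between -0.095 and 0.095 m and z of bar_green in the frame of pan between -0.006 and 0.008 m and x of bar_red in the frame of pan between -0.115 and 0.115 m and y of bar_red in the frame of pan between -0.095 and 0.095 m and z of bar_red in the frame of pan between -0.006 and 0.008 m and horizontal distance between weight and stand below 0.02 m and height (world z) of weight below 0.012 m and angle between weight's own z axis and vertical below 0.1 rad).
At the end, for the whole second after the job is handed in: Every sample lies flat (within 7 degrees, not on another one) on the felt inside the tray, released and staying there; the check weight stands upright within 20 mm of the centre of its stand; the green button is up (all of step 1 and x of plate_black in the frame of felt_top between -0.125 and 0.125 m and y of plate_black in the frame of felt_top between -0.1 and 0.1 m and z of plate_black in the frame of felt_top between -0.006 and 0.008 m and angle between each of plate_black, plate_white, bar_green, bar_red's own z axis and vertical below 0.12 rad and contact force between each of plate_black, plate_white, bar_green, bar_red and the fingers below 0.2 N and x of plate_white in the frame of felt_top between -0.125 and 0.125 m and y of plate_white in the frame of felt_top between -0.1 and 0.1 m and z of plate_white in the frame of felt_top between -0.006 and 0.008 m and x of bar_green in the frame of felt_top between -0.125 and 0.125 m and y of bar_green in the frame of felt_top between -0.1 and 0.1 m and z of bar_green in the frame of felt_top between -0.006 and 0.008 m and x of bar_red in the frame of felt_top between -0.125 and 0.125 m and y of bar_red in the frame of felt_top between -0.1 and 0.1 m and z of bar_red in the frame of felt_top between -0.006 and 0.008 m and value of joint print_button below 0.0015 m); the robot touches nothing.
It fails at once if a sample is squeezed or pushed by the fingers with more than 70 N in all (both pads together) (contact force between the fingers and plate_black above 70 N or contact force between the fingers and plate_white above 70 N or contact force between the fingers and bar_green above 70 N or contact force between the fingers and bar_red above 70 N).
It fails at once if a sample is dropped, knocked or pressed onto the scale's mat or the tray's felt with more than 40 N (contact force between any of plate_black, plate_white, bar_green, bar_red and mat above 40 N or contact force between any of plate_black, plate_white, bar_green, bar_red and felt above 40 N).
It fails at once if something else on the bench is moved by more than 30 mm (distance of any of felt_bob, ear_defenders, wax_tin, mug, mallet, disc_stack from where it was at the start of the episode above 0.03 m).
Of plate_black, plate_white, bar_green, bar_red only 2 to 4 are there at a start; the rules pass over those that are not, and their reading is None.
At some moment in a run one of plate_black, plate_white, bar_green, bar_red may be knocked a few centimetres aside while the robot is not near it.
It also fails if it takes over 210 s, if anything falls off the work surface, if the arm or the gripper's body presses on something with over 40 N, if the wrist force passes 120 N, or if a joint passes its speed limit or range.

## Working session

There is one attempt and no reset: what is moved stays moved. The work goes in short steps, Python scripts to look and compute and a tool call to move; the robot and the scene stay as the last step left them, time stands still between calls to the robot, and variables do not carry over. Pictures are saved under pics/ and viewed, at most 14 in all, crops included, and the job is handed in when it is done.

Besides the shell and the picture viewer there is one more tool, called as name([rows], argument=value, ...), one row to a line, values as JSON. servo_tool: Moves the arm, as the interface text tells. Its arguments: {"type":"object","properties":{"targets":{"type":"array"}},"required":["targets"]}

```bash
mkdir -p pics
cat > h.py <<'E'
import numpy as np,cv2
from plant import get_obs,snapshot,finish_job,ctrl
def snap(n,f=None):
    s=snapshot(n)
    if f: cv2.imwrite(f'pics/{f}.png',s['color'][:,:,::-1]); np.savez(f'pics/{f}.npz',**s)
    return s
def pts(s):
    z=s['z_map'];v,u=np.mgrid[:480,:640]
    c=np.stack([(u-s['cx'])/s['fx']*z,(v-s['cy'])/s['fy']*z,z],-1)
    return (c-s['t'])@s['R']
E
python3 - <<'E'
from h import *
o=get_obs();print(o)
for n in('top','side'):
    s=snap(n,n+'0');print(n,s['fx'],s['R'].round(3).tolist(),s['t'], (-s['R'].T@s['t']).round(3))
E
ls
```

```text
{'clock': 0.0, 'joints': array([ 6.24461582e+01,  1.40834557e+01,  8.93227072e+01, -1.10831625e-03,
        7.67022252e+01, -9.97554044e+00]), 'dq': array([ 0.14150374,  0.01341253,  0.00813809, -0.03681832, -0.05355827,
       -0.0231736 ]), 'effort': array([-1.78721452e-04, -4.15822899e+01, -3.14603376e+01,  6.85528060e-02,
        3.30261618e-02, -1.50403444e-04]), 'ee_pos': array([0.19603171, 0.61911591, 0.20437345]), 'ee_rot': array([-1.79893064e+02, -1.77139946e-02,  1.62421938e+02]), 'wrist_force': array([-0.10517631,  0.63141946, -0.45434683]), 'moment': array([-0.03592643,  0.01828937, -0.00517091]), 'gripper_force': 0.0, 'grip_width': 0.09418694305156654}
top 585.1658837907618 [[-0.017, -1.0, 0.007], [-0.994, 0.016, -0.106], [0.105, -0.009, -0.994]] [0.03618275 0.54278767 1.43295414] [0.389 0.04  1.482]
side 464.60632208153174 [[0.985, -0.172, 0.01], [-0.103, -0.636, -0.764], [0.138, 0.752, -0.645]] [-0.51426397  0.12416961  1.1477997 ] [ 0.361 -0.873  0.84 ]
h.py
pics
```

View pics/top0.png

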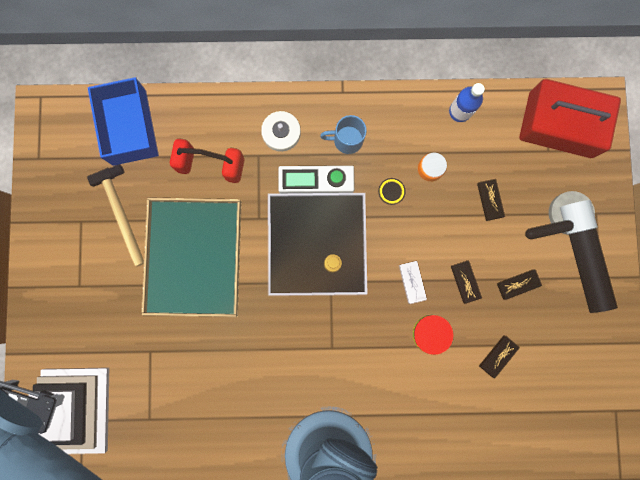

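View pics/side0.png

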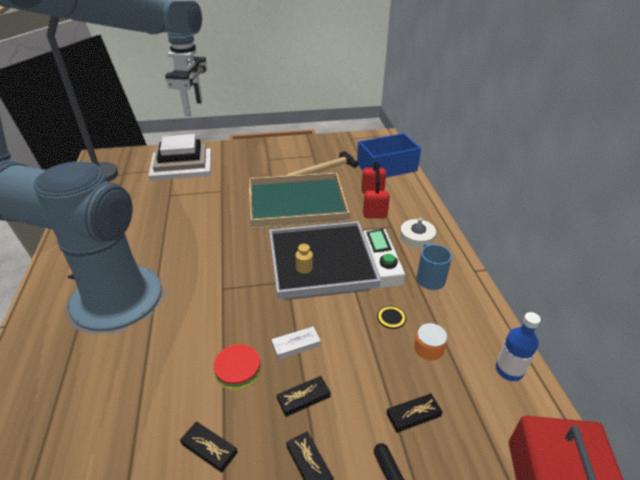

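The top view shows four black, gold-veined plates at pixels (466,282), (491,200), (519,285) and (499,357). The one farthest left (largest y) is (466,282), so I choose it. There is one white plate at (413,282). I see no green or red bar: the red disc at (434,335) is the disc stack, and the slab stack at (70,410) is too large. The weight is at (333,263), the stand at (392,191), the button at (337,177) and the tray at (191,257).

```bash
cat >> h.py <<'E'
def ray(s,u,v,z):
    c=-s['R'].T@s['t'];d=s['R'].T@np.array([(u-s['cx'])/s['fx'],(v-s['cy'])/s['fy'],1.])
    return c+d*(z-c[2])/d[2]
def rect(s,mask,z):
    """largest contour of mask cast on plane z -> centre, sizes, angle of long side"""
    cs,_=cv2.findContours(mask.astype(np.uint8),cv2.RETR_EXTERNAL,cv2.CHAIN_APPROX_NONE)
    c=max(cs,key=cv2.contourArea)[:,0]
    P=np.array([ray(s,u,v,z)[:2] for u,v in c])
    (x,y),(w,h),a=cv2.minAreaRect((P*1000).astype(np.float32))
    if w<h: w,h,a=h,w,a+90
    return np.array([x/1000,y/1000]).round(4),(round(w),round(h)),round((a+90)%180-90,1)
def box(m,u0,v0,u1,v1):
    k=np.zeros_like(m);k[v0:v1,u0:u1]=m[v0:v1,u0:u1];return k
E
python3 - <<'E'
from h import *
s=dict(np.load('pics/top0.npz'));P=pts(s);c=s['color'].astype(int);mx=c.max(2);mn=c.min(2)
hsv=cv2.cvtColor(s['color'],cv2.COLOR_RGB2HSV)
blk=cv2.morphologyEx((mx<75).astype(np.uint8),cv2.MORPH_CLOSE,np.ones((13,13)))
for b in[(445,255,488,310),(470,170,510,228),(493,262,545,305),(475,330,523,382)]:print('black',rect(s,box(blk,*b),.02))
wh=cv2.morphologyEx((mn>130).astype(np.uint8),cv2.MORPH_CLOSE,np.ones((9,9)))
print('white',rect(s,box(wh,395,255,430,310),.02))
ye=(hsv[...,0]>20)&(hsv[...,0]<35)&(hsv[...,1]>170)&(mx>120)
print('stand ring',rect(s,box(ye,372,170,412,212),.004))
br=(hsv[...,0]>10)&(hsv[...,0]<35)&(hsv[...,1]>90)&(mx>100)
print('weight',rect(s,box(br,315,245,350,280),.113), P[263,333],P[255:272,325:342,2].max())
# knob by height
k=(P[...,2]>.103);print('knob h',rect(s,box(k,315,245,350,280),.113))
k=(P[...,2]>.08);print('body h',rect(s,box(k,315,245,350,280),.09))
bt=(hsv[...,0]>45)&(hsv[...,0]<85)&(hsv[...,1]>120)
print('button',rect(s,box(bt,325,166,350,190),.05),P[177,337])
print('mat',rect(s,box(mx<70,260,185,375,300),.045),P[230,300])
print('felt',rect(s,box((hsv[...,0]>70)&(hsv[...,0]<100)&(hsv[...,1]>60),140,195,245,320),.012),P[260,190])
k=(P[...,2]>.025);print('tray rim',rect(s,box(k,135,190,248,322),.034))
k=(P[...,2]>.048);print('pan rim',rect(s,box(k,255,192,380,302),.055))
m=(mn>110);print('indic',P[150:200,270:365,2].max())
cs=[cv2.resize(s['color'][250:315,380:550],None,fx=4,fy=4)];cv2.imwrite('pics/crop1.png',cs[0][:,:,::-1])
E
```

```text
black (array([ 0.4175, -0.3516]), (98, 47), 16.9)
black (array([ 0.6238, -0.4232]), (98, 47), 11.1)
black (array([ 0.4096, -0.4838]), (102, 45), -70.4)
black (array([ 0.2334, -0.4246]), (99, 47), -41.7)
white (array([ 0.419 , -0.2181]), (101, 47), 12.2)
stand ring (array([ 0.6542, -0.1755]), (60, 59), -0.9)
weight (array([ 0.4649, -0.016 ]), (42, 40), -1.1) [ 0.46476878 -0.0171628   0.11352855] 0.12001786411021885
knob h (array([ 0.4683, -0.0184]), (26, 26), 89.0)
body h (array([ 0.4679, -0.0176]), (40, 39), 43.9)
button (array([ 0.6846, -0.033 ]), (27, 25), 89.1) [ 0.67780575 -0.03310751  0.07062615]
mat (array([0.5442, 0.0944]), (181, 74), -0.5) [0.55213332 0.05994058 0.03900831]
felt (array([0.4918, 0.3327]), (278, 214), -2.0) [0.48402149 0.33787373 0.01033463]
tray rim (array([0.4929, 0.33  ]), (293, 233), -2.0)
pan rim (array([0.5175, 0.0198]), (248, 242), -0.9)
indic 1.4819455577395826
```

View pics/crop1.png

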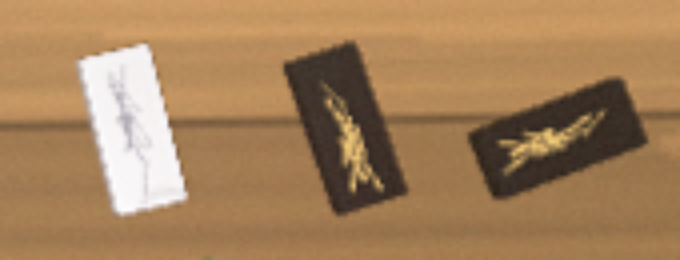

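The crop confirms it: the white plate is on the left at top-image (413,282), the chosen black plate is next at (466,282), and the other black plate lies to the right. Sizes come out near 100x45 mm, so the measurements agree with the description. The pan centre is about (0.5175,0.0198), and the tray about (0.493,0.331) at -2°.

```bash
cat > go.py <<'E'
import sys
from h import *
from scipy.spatial.transform import Rotation as Ro
def d(x,y,z,yaw):
    o=get_obs();R=Ro.from_euler('xyz',o['ee_rot'],degrees=True);G=Ro.from_euler('xyz',[180,0,yaw],degrees=True)
    return (R.inv().apply(np.array([x,y,z])-o['ee_pos'])*100).round(2).tolist(),(R.inv()*G).as_rotvec(degrees=True).round(1).tolist()
if __name__=='__main__':
    o=get_obs();print(o['clock'],o['ee_pos'].round(4),o['ee_rot'].round(1),o['wrist_force'].round(1),round(o['grip_width'],4))
    for a in sys.argv[1:]: print(a,*d(*map(float,a.split(','))))
E
python3 go.py .468,-.018,.18,162 .468,-.018,.058,162
```

```text
0.1 [0.196  0.6192 0.2044] [-179.9   -0.   162.4] [-0.6 -0.5 -0.2] 0.0942
.468,-.018,.18,162 [-45.17, -52.52, 2.52] [-0.1, -0.0, 0.4]
.468,-.018,.058,162 [-45.17, -52.5, 14.72] [-0.1, -0.0, 0.4]
```

servo_tool([
  [0.4,-2,-2.3,0,0,0,0],
  [0.4,-5,-5.8,0,0,0,0],
  [0.4,-8,-9.3,0.5,0,0,0],
  [0.4,-11,-12.8,1,0,0,0],
  [0.4,-14,-16.3,1,0,0,0],
  [0.4,-17,-19.8,1,0,0,0],
  [0.4,-20,-23.3,1,0,0,0],
  [0.4,-23,-26.7,1,0,0,0],
  [0.4,-26,-30.2,1,0,0,0],
  [0.4,-29,-33.7,1,0,0,0],
  [0.4,-32,-37.2,1,0,0,0],
  [0.4,-35,-40.7,1,0,0,0],
  [0.4,-38,-44.2,1,0,0,0],
  [0.4,-41,-47.7,1,0,0,0],
  [0.4,-43.5,-50.5,1,0,0,0],
  [0.4,-45,-52.2,1,0,0,0],
  [0.4,-45.2,-52.5,2.5,0,0,0],
  [0.4,-45.2,-52.5,2.5,0,0,0],
  [0.4,-45.2,-52.5,2.5,0,0,0],
])

```text
clock: 2.0
ee_pos: [0.4681, -0.017, 0.18]
ee_rot: [180.0, -0.1, 162.4]
wrist_force: [0.2, -0.0, -0.0]
grip_width: 0.0661
gripper_force: 0.0
```

```bash
python3 go.py .468,-.018,.058,162
```

```text
2.0 [ 0.4681 -0.017   0.18  ] [ 1.800e+02 -1.000e-01  1.624e+02] [ 0.2 -0.  -0. ] 0.0661
.468,-.018,.058,162 [-0.04, -0.1, 12.2] [0.0, -0.1, 0.4]
```

servo_tool([
  [0.4,0,-0.1,2,0,0,0],
  [0.4,0,-0.1,5,0,0,0],
  [0.4,0,-0.1,8,0,0,0],
  [0.4,0,-0.1,10.5,0,0,0],
  [0.4,0,-0.1,12,0,0,0],
  [0.4,0,-0.1,12.2,0,0,0],
  [0.4,0,-0.1,12.2,0,0,0],
  [-1,0,-0.1,12.2,0,0,0],
  [-1,0,-0.1,12.2,0,0,0],
  [-1,0,-0.1,12.2,0,0,0],
  [-1,0,-0.1,12.2,0,0,0],
  [-1,0,-0.1,12.2,0,0,0],
  [-1,0,-0.1,12.2,0,0,0],
])

```text
clock: 3.3
ee_pos: [0.4689, -0.0183, 0.0592]
ee_rot: [180.0, 0.1, 162.4]
wrist_force: [-1.0, 1.6, 6.3]
grip_width: 0.0414
gripper_force: 30.0
```

servo_tool([
  [-1,0,0,-1,0,0,0],
  [-1,0,0,-3,0,0,0],
  [-1,0,0,-6,0,0,0],
  [-1,0,0,-9,0,0,0],
  [-1,0,0,-10,0,0,0],
  [-1,0,0,-10,0,0,0],
])

```text
clock: 3.9
ee_pos: [0.4688, -0.0185, 0.1593]
ee_rot: [-180.0, 0.1, 162.4]
wrist_force: [0.3, -0.9, -4.9]
grip_width: 0.0411
gripper_force: 30.0
```

```bash
python3 go.py .654,-.1755,.159,162.4 .654,-.1755,.0205,162.4
```

```text
3.9 [ 0.4688 -0.0185  0.1593] [-1.800e+02  1.000e-01  1.624e+02] [ 0.3 -0.9 -4.9] 0.0411
.654,-.1755,.159,162.4 [-22.4, -9.38, 0.08] [-0.0, 0.1, 0.0]
.654,-.1755,.0205,162.4 [-22.37, -9.37, 13.93] [-0.0, 0.1, 0.0]
```

servo_tool([
  [-1,-1.5,-0.6,0,0,0,0],
  [-1,-4.5,-1.9,0,0,0,0],
  [-1,-7.5,-3.1,0,0,0,0],
  [-1,-10.5,-4.4,0,0,0,0],
  [-1,-13.5,-5.6,0,0,0,0],
  [-1,-16.5,-6.9,0,0,0,0],
  [-1,-19.5,-8.2,0,0,0,0],
  [-1,-21.5,-9,0,0,0,0],
  [-1,-22.4,-9.4,0,0,0,0],
  [-1,-22.4,-9.4,2,0,0,0],
  [-1,-22.4,-9.4,5,0,0,0],
  [-1,-22.4,-9.4,8,0,0,0],
  [-1,-22.4,-9.4,10.5,0,0,0],
  [-1,-22.4,-9.4,12.5,0,0,0],
  [-1,-22.4,-9.4,13.3,0,0,0],
  [-1,-22.4,-9.4,13.6,0,0,0],
  [-1,-22.4,-9.4,13.9,0,0,0],
  [-1,-22.4,-9.4,13.9,0,0,0],
  [-1,-22.4,-9.4,13.9,0,0,0],
])

```text
clock: 5.8
ee_pos: [0.6542, -0.1758, 0.0206]
ee_rot: [-180.0, 0.1, 162.4]
wrist_force: [1.2, 1.2, -5.0]
grip_width: 0.0411
gripper_force: 30.0
```

servo_tool([
  [-1,0,0,0.1,0,0,0],
  [-1,0,0,0.2,0,0,0],
  [-1,0,0,0.25,0,0,0],
  [-1,0,0,0.25,0,0,0],
])

```text
clock: 6.2
ee_pos: [0.654, -0.1757, 0.0183]
ee_rot: [-180.0, 0.0, 162.4]
wrist_force: [-2.6, 1.3, 3.6]
grip_width: 0.041
gripper_force: 30.0
```

Contact. I'll release partway and lift.

servo_tool([
  [0.3,0,0,0,0,0,0],
  [0.3,0,0,0,0,0,0],
  [0.3,0,0,0,0,0,0],
  [0.3,0,0,0,0,0,0],
  [0.3,0,0,-2,0,0,0],
  [0.3,0,0,-6,0,0,0],
  [0.4,0,0,-10,0,0,0],
  [0.4,0,0,-14,0,0,0],
  [0.4,0,0,-16,0,0,0],
  [0.4,0,0,-16,0,0,0],
])

```text
clock: 7.2
ee_pos: [0.6558, -0.1765, 0.1816]
ee_rot: [-179.9, 0.5, 162.4]
wrist_force: [0.3, -0.2, 0.8]
grip_width: 0.0657
gripper_force: 0.0
```

Run:
```python
from h import *
from go import d
s=snap('side','side1');P=pts(s)
t=snap('top','top1');Q=pts(t)
c=t['color'].astype(int);mx=c.max(2);mn=c.min(2)
k=(Q[...,2]>.03)&(Q[...,2]<.09);print('weight',rect(t,box(k,372,160,412,212),.06))
blk=cv2.morphologyEx((mx<75).astype(np.uint8),cv2.MORPH_CLOSE,np.ones((13,13)))
print('black',rect(t,box(blk,445,245,492,320),.02))
wh=cv2.morphologyEx((mn>130).astype(np.uint8),cv2.MORPH_CLOSE,np.ones((9,9)))
w=rect(t,box(wh,390,250,432,315),.02);print(w)
a=np.r_[w[0]]
print(d(.419,-.218,.16,12.2),d(.4175,-.3515,.16,17))
```

```text
Traceback (most recent call last):
  File "h.py", line 17, in rect
    c=max(cs,key=cv2.contourArea)[:,0]
      ~~~^^^^^^^^^^^^^^^^^^^^^^^^
ValueError: max() iterable argument is empty
```

View pics/side1.png

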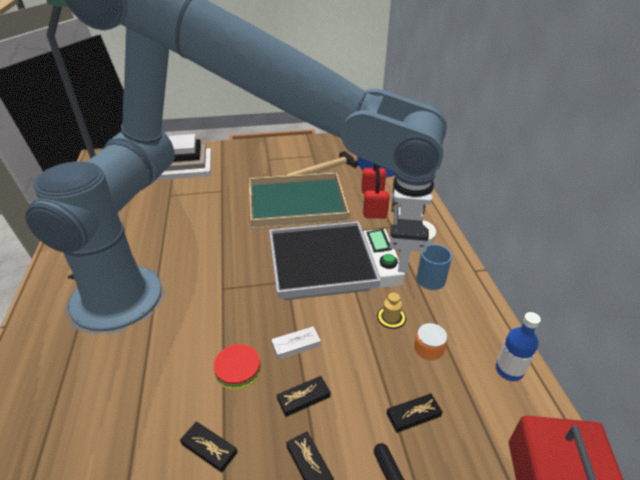

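The side view shows the weight upright and centred on the yellow-ringed stand at (392,312). The plates have not moved.

```bash
python3 go.py .4175,-.3515,.16,17
```

```text
7.3 [ 0.6532 -0.1754  0.1761] [180.   -0.  162.4] [ 0.6 -0.8 -0.7] 0.0656
.4175,-.3515,.16,17 [17.15, -23.91, 1.62] [-0.0, -0.0, 145.4]
```

servo_tool([
  [0.4,0.5,-0.8,0,0,0,8],
  [0.4,1.5,-2.1,0,0,0,16],
  [0.4,2.5,-3.5,0,0,0,24],
  [0.4,3.5,-4.9,0,0,0,32],
  [0.4,4.5,-6.3,0,0,0,40],
  [0.4,5.5,-7.7,0,0,0,48],
  [0.6,6.5,-9.1,0,0,0,56],
  [0.6,7.5,-10.5,0,0,0,64],
  [0.6,8.5,-11.9,0,0,0,72],
  [0.6,9.5,-13.3,0,0,0,80],
  [0.6,10.5,-14.7,0,0,0,88],
  [0.6,11.5,-16.1,0,0,0,96],
  [0.6,12.5,-17.5,0,0,0,104],
  [0.6,13.5,-18.9,0,0,0,112],
  [0.6,14.5,-20.3,0,0,0,120],
  [0.6,15.5,-21.7,0,0,0,128],
  [0.6,16.5,-23,0,0,0,136],
  [0.6,17.1,-23.9,1,0,0,143],
  [0.6,17.1,-23.9,1.6,0,0,145.4],
  [0.6,17.1,-23.9,1.6,0,0,145.4],
])

```text
clock: 9.3
ee_pos: [0.4166, -0.3502, 0.1573]
ee_rot: [-179.7, 0.1, 17.0]
wrist_force: [-0.4, -0.4, -0.8]
grip_width: 0.0752
gripper_force: 0.0
```

Run:
```python
from h import *
from go import d
s=snap('side','side2');t=snap('top')
c=s['color'].astype(int)
blk=cv2.morphologyEx((c.max(2)<75).astype(np.uint8),cv2.MORPH_CLOSE,np.ones((13,13)))
print('side black (incl. near faces)',rect(s,box(blk,265,365,340,425),.02))
s0=dict(np.load('pics/side0.npz'));c0=s0['color'].astype(int)
print('moved px',[(np.abs(c-c0).max(2)[b[1]:b[3],b[0]:b[2]]>60).sum() for b in [(265,325,335,360),(265,365,340,425)]])
print(d(.4175,-.3515,.012,17))
```

```text
side black (incl. near faces) (array([ 0.4142, -0.3606]), (100, 52), 17.7)
moved px [np.int64(716), np.int64(0)]
([-0.02, 0.09, 14.72], [-0.2, 0.1, 0.1])
```

servo_tool([
  [0.6,0,0.1,2,0,0,0],
  [0.6,0,0.1,5,0,0,0],
  [0.6,0,0.1,9,0,0,0],
  [0.6,0,0.1,12,0,0,0],
  [0.6,0,0.1,14,0,0,0],
  [0.6,0,0.1,14.8,0,0,0],
  [0.6,0,0.1,15.3,0,0,0],
  [0.6,0,0.1,15.4,0,0,0],
  [0.6,0,0.1,15.4,0,0,0],
])

```text
clock: 10.3
ee_pos: [0.4192, -0.3534, 0.008]
ee_rot: [179.9, -0.0, 17.0]
wrist_force: [-0.9, -0.2, 0.2]
grip_width: 0.0753
gripper_force: 0.0
```

servo_tool([
  [0.6,0,0,0.2,0,0,0],
  [0.6,0,0,0.3,0,0,0],
  [0.2,0,0,0.3,0,0,0],
  [0,0,0,0.3,0,0,0],
  [-1,0,0,0.3,0,0,0],
  [-1,0,0,0.3,0,0,0],
  [-1,0,0,0.3,0,0,0],
  [-1,0,0,0.3,0,0,0],
])

```text
clock: 11.1
ee_pos: [0.4186, -0.3527, 0.004]
ee_rot: [180.0, 0.0, 17.0]
wrist_force: [-0.3, -0.5, 0.8]
grip_width: 0.0448
gripper_force: 30.0
```

```bash
python3 go.py .4175,-.3515,.16,17
```

```text
11.1 [ 0.4186 -0.3527  0.004 ] [180.   0.  17.] [-0.3 -0.5  0.8] 0.0448
.4175,-.3515,.16,17 [-0.07, -0.15, -15.6] [0.0, 0.0, 0.0]
```

servo_tool([
  [-1,0,0,-0.5,0,0,0],
  [-1,0,0,-2,0,0,0],
  [-1,0,0,-5,0,0,0],
  [-1,0,0,-8,0,0,0],
  [-1,0,0,-11,0,0,0],
  [-1,0,0,-13,0,0,0],
  [-1,0,0,-14,0,0,0],
  [-1,0,0,-14,0,0,0],
])

```text
clock: 11.9
ee_pos: [0.4192, -0.3534, 0.146]
ee_rot: [179.8, -0.1, 17.0]
wrist_force: [-1.4, 0.1, -1.6]
grip_width: 0.0449
gripper_force: 30.0
```

```bash
python3 go.py .517,-.035,.145,-1
```

```text
11.9 [ 0.4192 -0.3534  0.146 ] [ 1.798e+02 -1.000e-01  1.700e+01] [-1.4  0.1 -1.6] 0.0449
.517,-.035,.145,-1 [18.67, -27.59, 0.03] [0.2, -0.1, 18.0]
```

servo_tool([
  [-1,1,-1.5,0,0,0,1],
  [-1,2.5,-3.7,0,0,0,3],
  [-1,4.5,-6.6,0,0,0,5],
  [-1,6.5,-9.6,0,0,0,7],
  [-1,8.5,-12.6,0,0,0,9],
  [-1,10.5,-15.5,0,0,0,11],
  [-1,12.5,-18.5,0,0,0,13],
  [-1,14.5,-21.4,0,0,0,15],
  [-1,16.5,-24.4,0,0,0,17],
  [-1,18,-26.6,0,0,0,18],
  [-1,18.6,-27.5,0,0,0,18],
  [-1,18.7,-27.6,0,0,0,18],
  [-1,18.7,-27.6,2,0,0,18],
  [-1,18.7,-27.6,4.5,0,0,18],
  [-1,18.7,-27.6,6.5,0,0,18],
  [-1,18.7,-27.6,8,0,0,18],
  [-1,18.7,-27.6,8.6,0,0,18],
  [-1,18.7,-27.6,8.8,0,0,18],
  [-1,18.7,-27.6,8.8,0,0,18],
])

```text
clock: 13.8
ee_pos: [0.5168, -0.0347, 0.0562]
ee_rot: [180.0, -0.0, -1.0]
wrist_force: [-0.1, -0.0, -1.8]
grip_width: 0.0447
gripper_force: 30.0
```

servo_tool([
  [-1,0,0,0.2,0,0,0],
  [-1,0,0,0.4,0,0,0],
  [-1,0,0,0.5,0,0,0],
  [-1,0,0,0.6,0,0,0],
  [-1,0,0,0.65,0,0,0],
  [-1,0,0,0.65,0,0,0],
])

```text
clock: 14.4
ee_pos: [0.5166, -0.034, 0.0494]
ee_rot: [180.0, 0.0, -1.0]
wrist_force: [-0.0, -0.4, -2.6]
grip_width: 0.0448
gripper_force: 30.0
```

servo_tool([
  [-1,0,0,0.05,0,0,0],
  [-1,0,0,0.1,0,0,0],
  [-1,0,0,0.1,0,0,0],
])

```text
clock: 14.7
ee_pos: [0.5167, -0.0341, 0.049]
ee_rot: [180.0, 0.0, -1.0]
wrist_force: [-2.1, 1.0, 4.6]
grip_width: 0.0447
gripper_force: 30.0
```

Contact felt on the mat. I'll open gently, lift, and look for the white plate.

servo_tool([
  [0.1,0,0,0,0,0,0],
  [0.3,0,0,0,0,0,0],
  [0.3,0,0,0,0,0,0],
  [0.3,0,0,0,0,0,0],
  [0.3,0,0,-2,0,0,0],
  [0.3,0,0,-5,0,0,0],
  [0.6,0,0,-9,0,0,0],
  [0.6,0,0,-10,0,0,0],
  [0.6,0,0,-10,0,0,0],
])

```text
clock: 15.6
ee_pos: [0.5179, -0.0344, 0.1502]
ee_rot: [179.9, -0.2, -1.0]
wrist_force: [-0.7, 0.4, 0.1]
grip_width: 0.0751
gripper_force: 0.0
```

Run:
```python
from h import *
s=snap('side','side3');t=snap('top','top3')
for n,i in(('s',s),('t',t)):
    c=i['color'].astype(int);hs=cv2.cvtColor(i['color'],cv2.COLOR_RGB2HSV)
    wh=cv2.morphologyEx(((c.min(2)>130)&(hs[...,1]<60)).astype(np.uint8),cv2.MORPH_CLOSE,np.ones((5,5)))
    b=(230,300,350,400) if n=='s' else (375,225,445,335)
    try: print(n,rect(i,box(wh,*b),.02))
    except Exception as e: print(e)
```

```text
s (array([ 0.4155, -0.2212]), (102, 48), 12.3)
t (array([ 0.419, -0.218]), (101, 47), 12.1)
```

View pics/side3.png

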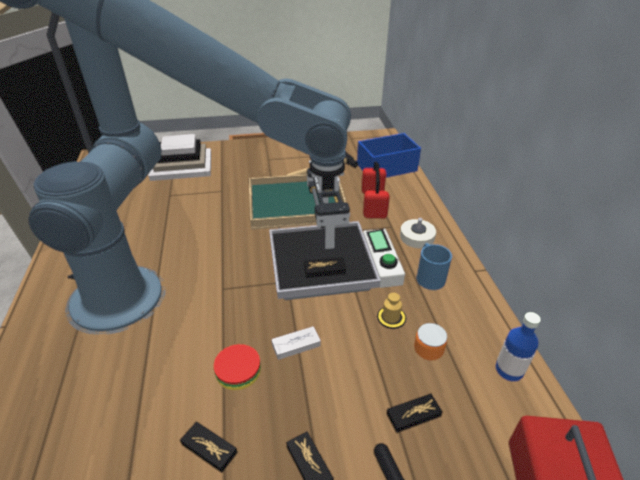

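The black plate lies flat on the pan at (323,267). The white plate has not moved, at (297,342), and measures (0.419,-0.218) at 12°.

```bash
python3 go.py .419,-.2185,.12,12.2
```

```text
15.7 [ 0.5158 -0.0338  0.147 ] [-1.8e+02  1.0e-01 -1.0e+00] [ 0.1  0.2 -1.4] 0.0752
.419,-.2185,.12,12.2 [-9.35, 18.63, 2.71] [-0.0, 0.1, -13.2]
```

servo_tool([
  [0.6,-1,2,0,0,0,-1.5],
  [0.6,-2.5,5,0,0,0,-4],
  [0.6,-4.5,9,0,0,0,-7],
  [0.6,-6.5,13,0,0,0,-10],
  [0.6,-8.5,17,1,0,0,-12.5],
  [0.6,-9.3,18.6,2.7,0,0,-13.2],
  [0.6,-9.3,18.6,2.7,0,0,-13.2],
  [0.6,-9.3,18.6,5,0,0,-13.2],
  [0.6,-9.3,18.6,8,0,0,-13.2],
  [0.6,-9.3,18.6,11,0,0,-13.2],
  [0.6,-9.3,18.6,13,0,0,-13.2],
  [0.6,-9.3,18.6,13.7,0,0,-13.2],
  [0.6,-9.3,18.6,13.7,0,0,-13.2],
  [0.6,-9.3,18.6,13.7,0,0,-13.2],
])

```text
clock: 17.1
ee_pos: [0.4211, -0.2184, 0.0121]
ee_rot: [180.0, -0.0, 12.3]
wrist_force: [0.2, 0.2, -0.3]
grip_width: 0.0754
gripper_force: 0.0
```

```bash
python3 go.py .419,-.2185,.004,12.2
```

```text
17.1 [ 0.4211 -0.2184  0.0121] [180.   -0.   12.3] [ 0.2  0.2 -0.3] 0.0754
.419,-.2185,.004,12.2 [-0.21, -0.03, 0.81] [0.0, -0.0, 0.1]
```

servo_tool([
  [0.6,-0.2,0,0.5,0,0,0],
  [0.6,-0.2,0,0.8,0,0,0],
  [0.2,-0.2,0,0.8,0,0,0],
  [0,-0.2,0,0.8,0,0,0],
  [-1,-0.2,0,0.8,0,0,0],
  [-1,-0.2,0,0.8,0,0,0],
  [-1,-0.2,0,0.8,0,0,0],
  [-1,-0.2,0,0.8,0,0,0],
])

```text
clock: 17.9
ee_pos: [0.4186, -0.219, 0.0036]
ee_rot: [180.0, -0.0, 12.2]
wrist_force: [-0.2, 0.6, 0.8]
grip_width: 0.0444
gripper_force: 30.0
```

servo_tool([
  [-1,0,0,-0.5,0,0,0],
  [-1,0,0,-2,0,0,0],
  [-1,0,0,-5,0,0,0],
  [-1,0,0,-8,0,0,0],
  [-1,0,0,-11,0,0,0],
  [-1,0,0,-13,0,0,0],
  [-1,0,0,-14,0,0,0],
  [-1,0,0,-14,0,0,0],
  [-1,0,0,-14,0,0,0],
])

```text
clock: 18.8
ee_pos: [0.4178, -0.2183, 0.1422]
ee_rot: [-179.9, 0.1, 12.2]
wrist_force: [-0.1, 0.5, -2.2]
grip_width: 0.0448
gripper_force: 30.0
```

```bash
python3 go.py .518,.075,.144,-1
```

```text
18.8 [ 0.4178 -0.2183  0.1422] [-1.799e+02  1.000e-01  1.220e+01] [-0.1  0.5 -2.2] 0.0448
.518,.075,.144,-1 [16.0, -26.54, -0.15] [-0.1, 0.1, 13.2]
```

servo_tool([
  [-1,1,-1.7,0,0,0,1],
  [-1,2.5,-4.1,0,0,0,2.5],
  [-1,4.5,-7.5,0,0,0,4],
  [-1,6.5,-10.8,0,0,0,6],
  [-1,8.5,-14.1,0,0,0,8],
  [-1,10.5,-17.4,0,0,0,10],
  [-1,12.5,-20.7,0,0,0,12],
  [-1,14.5,-24,0,0,0,13.2],
  [-1,15.6,-25.9,0,0,0,13.2],
  [-1,16,-26.5,0,0,0,13.2],
  [-1,16,-26.5,0,0,0,13.2],
  [-1,16,-26.5,2,0,0,13.2],
  [-1,16,-26.5,4.5,0,0,13.2],
  [-1,16,-26.5,6.5,0,0,13.2],
  [-1,16,-26.5,8,0,0,13.2],
  [-1,16,-26.5,8.5,0,0,13.2],
  [-1,16,-26.5,8.5,0,0,13.2],
  [-1,16,-26.5,8.5,0,0,13.2],
])

```text
clock: 20.6
ee_pos: [0.5195, 0.0737, 0.0593]
ee_rot: [180.0, -0.1, -1.0]
wrist_force: [0.3, 0.2, -1.9]
grip_width: 0.0446
gripper_force: 30.0
```

Contact is expected at TCP 0.0487.

servo_tool([
  [-1,0,0,0.3,0,0,0],
  [-1,0,0,0.6,0,0,0],
  [-1,0,0,0.8,0,0,0],
  [-1,0,0,0.9,0,0,0],
  [-1,0,0,0.95,0,0,0],
  [-1,0,0,1.0,0,0,0],
  [-1,0,0,1.05,0,0,0],
  [-1,0,0,1.05,0,0,0],
])

```text
clock: 21.4
ee_pos: [0.5189, 0.074, 0.0486]
ee_rot: [180.0, 0.0, -1.0]
wrist_force: [-3.4, 0.1, 4.4]
grip_width: 0.0446
gripper_force: 30.0
```

servo_tool([
  [0.1,0,0,0,0,0,0],
  [0.3,0,0,0,0,0,0],
  [0.3,0,0,0,0,0,0],
  [0.3,0,0,0,0,0,0],
  [0.3,0,0,-2,0,0,0],
  [0.3,0,0,-5,0,0,0],
  [-1,0,0,-9,0,0,0],
  [-1,0,0,-10,0,0,0],
  [-1,0,0,-10,0,0,0],
])

```text
clock: 22.3
ee_pos: [0.5202, 0.074, 0.1498]
ee_rot: [180.0, -0.2, -1.0]
wrist_force: [1.0, 0.5, -0.2]
grip_width: 0.0402
gripper_force: 0.0
```

Run:
```python
from h import *
from go import d
s=snap('side','side4');t=snap('top','top4');P=pts(s)
hs=cv2.cvtColor(s['color'],cv2.COLOR_RGB2HSV)
g=box((hs[...,0]>45)&(hs[...,0]<85)&(hs[...,1]>120),378,245,402,272)
print('btn z',np.median(P[...,2][g]),np.percentile(P[...,2][g],90),rect(s,g,.05),rect(s,g,.055))
print(d(.683,-.033,.1,-1))
cv2.imwrite('pics/crop4.png',cv2.resize(s['color'][200:330,250:450],None,fx=3,fy=3)[:,:,::-1])
```

```text
btn z 0.06186488622733605 0.06388295184477433 (array([ 0.6801, -0.0267]), (31, 29), 80.7) (array([ 0.6781, -0.032 ]), (31, 29), 80.7)
([16.7, 10.42, 4.61], [-0.0, 0.1, 0.0])
```

View pics/crop4.png

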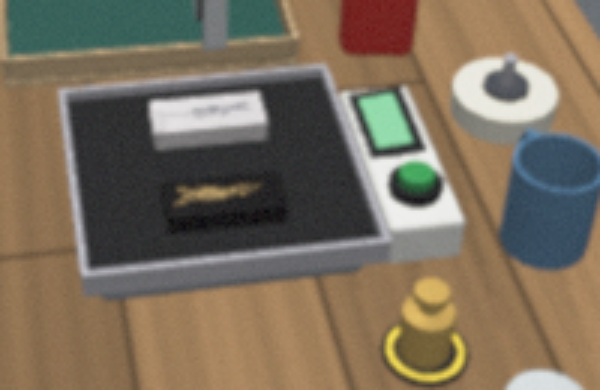

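The crop shows both plates flat and apart on the pan, white at about (208,118) and black at (225,200). The button is up at (415,180), its top about 60 mm high. Next is the button.

servo_tool([
  [-1,2,1.3,0,0,0,0],
  [-1,5,3.1,0,0,0,0],
  [-1,8,5,0,0,0,0],
  [-1,11,6.9,0,0,0,0],
  [-1,14,8.8,0,0,0,0],
  [-1,16,10,0,0,0,0],
  [-1,16.6,10.4,1,0,0,0],
  [-1,16.6,10.4,3,0,0,0],
  [-1,16.6,10.4,5,0,0,0],
  [-1,16.6,10.4,6.5,0,0,0],
  [-1,16.6,10.4,6.9,0,0,0],
  [-1,16.6,10.4,6.9,0,0,0],
  [-1,16.6,10.4,6.9,0,0,0],
])

```text
clock: 23.7
ee_pos: [0.6834, -0.0327, 0.0797]
ee_rot: [180.0, -0.1, -1.0]
wrist_force: [0.7, -0.2, 0.1]
grip_width: 0.0004
gripper_force: 0.0
```

servo_tool([
  [-1,0,0,0.3,0,0,0],
  [-1,0,0,0.6,0,0,0],
  [-1,0,0,0.9,0,0,0],
  [-1,0,0,1.2,0,0,0],
  [-1,0,0,1.5,0,0,0],
  [-1,0,0,1.7,0,0,0],
  [-1,0,0,1.9,0,0,0],
  [-1,0,0,1.9,0,0,0],
])

```text
clock: 24.5
ee_pos: [0.6829, -0.0328, 0.0601]
ee_rot: [180.0, 0.0, -1.0]
wrist_force: [-1.4, 0.1, 3.3]
grip_width: 0.0004
gripper_force: 1.9
```

servo_tool([
  [-1,0,0,0.2,0,0,0],
  [-1,0,0,0.4,0,0,0],
  [-1,0,0,0.5,0,0,0],
  [-1,0,0,0.5,0,0,0],
])

```text
clock: 24.9
ee_pos: [0.6833, -0.0329, 0.058]
ee_rot: [180.0, 0.0, -1.0]
wrist_force: [-9.1, 2.4, 17.7]
grip_width: 0.0006
gripper_force: 8.5
```

servo_tool([
  [-1,0,0,0.1,0,0,0],
  [-1,0,0,0.1,0,0,0],
  [-1,0,0,-0.5,0,0,0],
  [-1,0,0,-2,0,0,0],
  [-1,0,0,-5,0,0,0],
  [-1,0,0,-8,0,0,0],
  [-1,0,0,-10,0,0,0],
  [-1,0,0,-10,0,0,0],
  [-1,0,0,-10,0,0,0],
])

```text
clock: 25.8
ee_pos: [0.6828, -0.0328, 0.1545]
ee_rot: [-180.0, 0.0, -1.0]
wrist_force: [0.7, -0.1, 0.1]
grip_width: 0.0006
gripper_force: 0.0
```

```bash
cat > look.py <<'E'
from h import *
from go import d
import sys
f=sys.argv[1];t=snap('top','top'+f);s=snap('side','side'+f)
P=pts(s);Q=pts(t);hs=cv2.cvtColor(s['color'],cv2.COLOR_RGB2HSV)
g=box((hs[...,0]>45)&(hs[...,0]<85)&(hs[...,1]>120),378,245,402,272)
print('btn z',np.median(P[...,2][g]))
c=t['color'].astype(int);ht=cv2.cvtColor(t['color'],cv2.COLOR_RGB2HSV)
wh=cv2.morphologyEx(((c.min(2)>130)&(ht[...,1]<60)).astype(np.uint8),cv2.MORPH_CLOSE,np.ones((5,5)))
print('white',rect(t,box(wh,275,203,360,285),.065))
q=cv2.morphologyEx((box((Q[...,2]>.056),273,200,360,290)).astype(np.uint8),cv2.MORPH_OPEN,np.ones((5,5)))
n,l,st,ce=cv2.connectedComponentsWithStats(q)
for i in range(1,n):
    if st[i,4]>200: print('raised',rect(t,l==i,.065))
E
python3 look.py 5; python3 go.py .517,-.034,.12,-1
python3 -c "
import cv2;i=cv2.imread('pics/top5.png')[160:305,255:385];cv2.imwrite('pics/crop5.png',cv2.resize(i,None,fx=4,fy=4))"
```

```text
btn z 0.0619545568346592
white (array([0.5192, 0.0795]), (100, 34), -0.8)
raised (array([0.5138, 0.0059]), (219, 178), -1.6)
25.9 [ 0.6819 -0.0326  0.1528] [-180.     0.2   -1. ] [-0.  -0.7 -0.2] 0.0006
.517,-.034,.12,-1 [-16.47, 0.42, 3.33] [-0.0, 0.2, 0.0]
```

View pics/crop5.png

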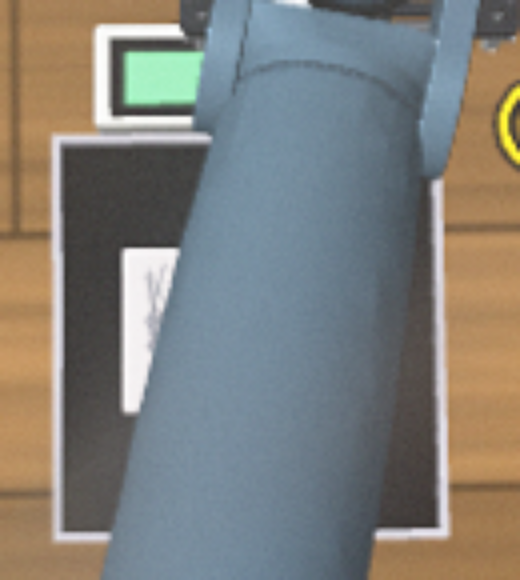

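The arm covers the black plate in the top view. The white plate is where I set it, with its left edge as expected, and the button is back up (z 0.062, as before). Now black goes to the tray.

servo_tool([
  [0.4,-2,0,0,0,0,0],
  [0.4,-5,0,0,0,0,0],
  [0.4,-8,0,0,0,0,0],
  [0.4,-11,0.2,0,0,0,0],
  [0.4,-14,0.4,0,0,0,0],
  [0.4,-16,0.4,1,0,0,0],
  [0.4,-16.5,0.4,2,0,0,0],
  [0.4,-16.5,0.4,2,0,0,0],
  [0.4,-16.5,0.4,2,0,0,0],
])

```text
clock: 26.8
ee_pos: [0.5183, -0.034, 0.1343]
ee_rot: [-180.0, 0.1, -1.0]
wrist_force: [0.7, -0.4, 0.2]
grip_width: 0.0649
gripper_force: 0.0
```

Run:
```python
from h import *
from go import d
s=snap('side','side6');a=dict(np.load('pics/side4.npz'))
D=np.abs(s['color'].astype(int)-a['color']).max(2)>50
print('black changed',D[255:285,295:360].sum(),'white',D[225:252,295:345].sum())
print(d(.5167,-.0341,.049,-1))
```

```text
black changed 0 white 200
([-0.21, 0.0, 8.59], [-0.0, -0.0, 0.0])
```

servo_tool([
  [0.4,-0.1,0,2,0,0,0],
  [0.4,-0.1,0,4.5,0,0,0],
  [0.4,-0.1,0,6.5,0,0,0],
  [0.4,-0.1,0,8,0,0,0],
  [0.4,-0.1,0,8.3,0,0,0],
  [0.4,-0.1,0,8.3,0,0,0],
  [0.4,-0.1,0,8.3,0,0,0],
])

```text
clock: 27.55
ee_pos: [0.5181, -0.0342, 0.053]
ee_rot: [180.0, -0.1, -1.0]
wrist_force: [0.8, -0.1, -0.4]
grip_width: 0.066
gripper_force: 0.0
```

servo_tool([
  [0.4,0,0,0.3,0,0,0],
  [0.4,0,0,0.4,0,0,0],
  [0.1,0,0,0.4,0,0,0],
  [-1,0,0,0.4,0,0,0],
  [-1,0,0,0.4,0,0,0],
  [-1,0,0,0.4,0,0,0],
  [-1,0,0,0.4,0,0,0],
])

```text
clock: 28.25
ee_pos: [0.517, -0.034, 0.0481]
ee_rot: [180.0, -0.0, -1.0]
wrist_force: [-0.4, -0.6, 0.3]
grip_width: 0.0447
gripper_force: 30.0
```

servo_tool([
  [-1,0,0,-0.3,0,0,0],
  [-1,0,0,-1.5,0,0,0],
  [-1,0,0,-4,0,0,0],
  [-1,0,0,-7,0,0,0],
  [-1,0,0,-9.5,0,0,0],
  [-1,0,0,-10,0,0,0],
  [-1,0,0,-10,0,0,0],
  [-1,0,0,-10,0,0,0],
])

```text
clock: 29.05
ee_pos: [0.5159, -0.0337, 0.1466]
ee_rot: [-180.0, 0.1, -1.0]
wrist_force: [-0.2, 0.5, -1.8]
grip_width: 0.0448
gripper_force: 30.0
```

```bash
python3 go.py .4906,.276,.148,-2
```

```text
29.05 [ 0.5159 -0.0337  0.1466] [-1.8e+02  1.0e-01 -1.0e+00] [-0.2  0.5 -1.8] 0.0448
.4906,.276,.148,-2 [-3.06, -30.92, -0.11] [-0.0, 0.1, 1.0]
```

servo_tool([
  [-1,-0.2,-1.5,0,0,0,0],
  [-1,-0.4,-4,0,0,0,0],
  [-1,-0.8,-8,0,0,0,0],
  [-1,-1.2,-12,0,0,0,0.5],
  [-1,-1.6,-16,0,0,0,0.5],
  [-1,-2,-20,0,0,0,0.5],
  [-1,-2.4,-24,0,0,0,1],
  [-1,-2.8,-28,0,0,0,1],
  [-1,-3,-30,0,0,0,1],
  [-1,-3.1,-30.9,0,0,0,1],
  [-1,-3.1,-30.9,1,0,0,1],
  [-1,-3.1,-30.9,3,0,0,1],
  [-1,-3.1,-30.9,6,0,0,1],
  [-1,-3.1,-30.9,9,0,0,1],
  [-1,-3.1,-30.9,11,0,0,1],
  [-1,-3.1,-30.9,12,0,0,1],
  [-1,-3.1,-30.9,12.4,0,0,1],
  [-1,-3.1,-30.9,12.4,0,0,1],
  [-1,-3.1,-30.9,12.4,0,0,1],
])

```text
clock: 30.95
ee_pos: [0.4922, 0.2756, 0.0251]
ee_rot: [-180.0, -0.1, -2.0]
wrist_force: [0.4, -0.7, -2.0]
grip_width: 0.0449
gripper_force: 30.0
```

Contact is expected at TCP 0.013.

servo_tool([
  [-1,0,0,0.4,0,0,0],
  [-1,0,0,0.7,0,0,0],
  [-1,0,0,0.9,0,0,0],
  [-1,0,0,1.0,0,0,0],
  [-1,0,0,1.1,0,0,0],
  [-1,0,0,1.15,0,0,0],
  [-1,0,0,1.2,0,0,0],
  [-1,0,0,1.2,0,0,0],
])

```text
clock: 31.75
ee_pos: [0.4913, 0.2756, 0.0131]
ee_rot: [180.0, 0.0, -2.0]
wrist_force: [-5.0, -2.3, 7.2]
grip_width: 0.0447
gripper_force: 30.0
```

servo_tool([
  [0.1,0,0,0,0,0,0],
  [0.3,0,0,0,0,0,0],
  [0.3,0,0,0,0,0,0],
  [0.3,0,0,0,0,0,0],
  [0.3,0,0,-2,0,0,0],
  [0.3,0,0,-5,0,0,0],
  [0.4,0,0,-9,0,0,0],
  [0.4,0,0,-12,0,0,0],
  [0.4,0,0,-12,0,0,0],
  [0.4,0,0,-12,0,0,0],
])

```text
clock: 32.75
ee_pos: [0.4913, 0.2755, 0.1321]
ee_rot: [-180.0, -0.0, -2.0]
wrist_force: [0.9, 0.2, -1.1]
grip_width: 0.0655
gripper_force: 0.0
```

```bash
python3 look.py 7; python3 go.py .5189,.074,.132,-1
```

```text
btn z 0.061755048560777646
white (array([0.519 , 0.0747]), (100, 44), -0.9)
raised (array([0.5202, 0.0734]), (98, 41), -0.9)
32.85 [0.49   0.2751 0.13  ] [179.9   0.2  -2. ] [-0.4 -0.5  0.2] 0.0658
.5189,.074,.132,-1 [3.58, 20.0, -0.19] [0.1, 0.2, -1.0]
```

View pics/top7.png

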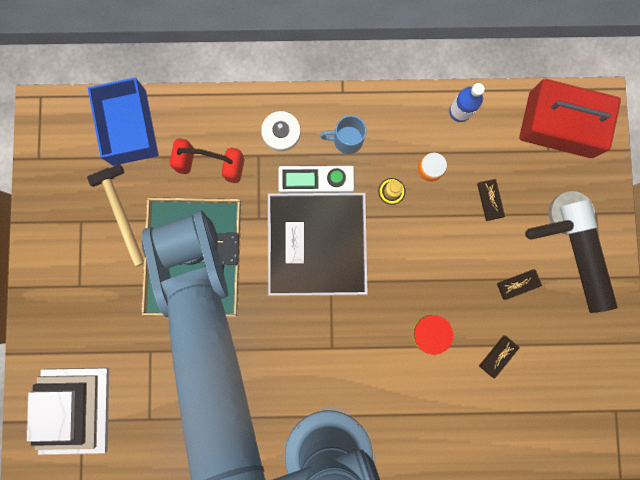

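The white plate is alone on the pan at (294,242), the weight stands on its ring at (392,191), and everything else is in place. The arm hides the black plate in the tray.

servo_tool([
  [0.4,0.4,2,0,0,0,0],
  [0.4,1,6,0,0,0,0],
  [0.4,1.8,10,0,0,0,-0.5],
  [0.4,2.5,14,0,0,0,-1],
  [0.4,3.2,18,0,0,0,-1],
  [0.4,3.6,20,0,0,0,-1],
  [0.4,3.6,20,0,0,0,-1],
  [0.4,3.6,20,2,0,0,-1],
  [0.4,3.6,20,4.5,0,0,-1],
  [0.4,3.6,20,6.5,0,0,-1],
  [0.4,3.6,20,7.5,0,0,-1],
  [0.4,3.6,20,7.7,0,0,-1],
  [0.4,3.6,20,7.7,0,0,-1],
])

```text
clock: 34.15
ee_pos: [0.5202, 0.0748, 0.0548]
ee_rot: [-180.0, 0.0, -0.9]
wrist_force: [0.4, -0.4, -0.4]
grip_width: 0.0659
gripper_force: 0.0
```

```bash
python3 go.py .5189,.074,.0485,-1
```

```text
34.15 [0.5202 0.0748 0.0548] [-180.     0.    -0.9] [ 0.4 -0.4 -0.4] 0.0659
.5189,.074,.0485,-1 [-0.12, 0.09, 0.63] [-0.0, 0.0, 0.1]
```

servo_tool([
  [0.4,-0.1,0.1,0.4,0,0,0],
  [0.4,-0.1,0.1,0.6,0,0,0],
  [0.1,-0.1,0.1,0.6,0,0,0],
  [-1,-0.1,0.1,0.6,0,0,0],
  [-1,-0.1,0.1,0.6,0,0,0],
  [-1,-0.1,0.1,0.6,0,0,0],
  [-1,-0.1,0.1,0.6,0,0,0],
])

```text
clock: 34.85
ee_pos: [0.5195, 0.0734, 0.0492]
ee_rot: [-180.0, -0.0, -1.0]
wrist_force: [-0.1, 1.1, 1.5]
grip_width: 0.0446
gripper_force: 30.0
```

servo_tool([
  [-1,0,0,-0.3,0,0,0],
  [-1,0,0,-1.5,0,0,0],
  [-1,0,0,-4,0,0,0],
  [-1,0,0,-7,0,0,0],
  [-1,0,0,-9.5,0,0,0],
  [-1,0,0,-10,0,0,0],
  [-1,0,0,-10,0,0,0],
  [-1,0,0,-10,0,0,0],
])

```text
clock: 35.65
ee_pos: [0.5182, 0.0735, 0.1475]
ee_rot: [-180.0, 0.1, -1.0]
wrist_force: [0.0, 0.1, -2.9]
grip_width: 0.0444
gripper_force: 30.0
```

```bash
python3 go.py .4945,.386,.149,-2
python3 - <<'E'
from h import *
t=snap('top','top8');s=snap('side','side8')
i=np.hstack([cv2.resize(t['color'][190:325,130:255],(375,405)),cv2.resize(s['color'][165:235,240:355],(400,405))])
cv2.imwrite('pics/crop8.png',i[:,:,::-1])
E
```

```text
35.65 [0.5182 0.0735 0.1475] [-1.8e+02  1.0e-01 -1.0e+00] [ 0.   0.1 -2.9] 0.0444
.4945,.386,.149,-2 [-2.9, -31.21, -0.14] [-0.0, 0.1, 1.0]
```

View pics/crop8.png

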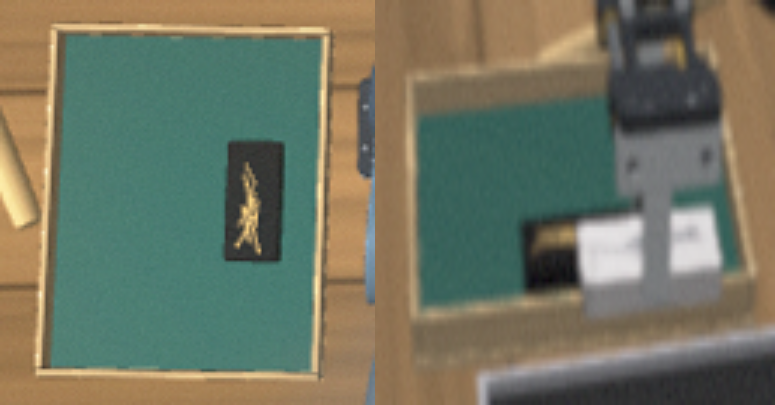

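The black plate lies flat in the right half of the tray, at crop (253,200), and the left half is free. The white plate goes there.

servo_tool([
  [-1,-0.2,-1.5,0,0,0,0],
  [-1,-0.4,-4,0,0,0,0],
  [-1,-0.8,-8,0,0,0,0],
  [-1,-1.2,-12,0,0,0,0.5],
  [-1,-1.6,-16,0,0,0,0.5],
  [-1,-2,-20,0,0,0,0.5],
  [-1,-2.4,-24,0,0,0,1],
  [-1,-2.7,-28,0,0,0,1],
  [-1,-2.9,-30,0,0,0,1],
  [-1,-2.9,-31.2,0,0,0,1],
  [-1,-2.9,-31.2,1,0,0,1],
  [-1,-2.9,-31.2,3,0,0,1],
  [-1,-2.9,-31.2,6,0,0,1],
  [-1,-2.9,-31.2,9,0,0,1],
  [-1,-2.9,-31.2,11,0,0,1],
  [-1,-2.9,-31.2,12,0,0,1],
  [-1,-2.9,-31.2,12.3,0,0,1],
  [-1,-2.9,-31.2,12.3,0,0,1],
  [-1,-2.9,-31.2,12.3,0,0,1],
])

```text
clock: 37.65
ee_pos: [0.4966, 0.3862, 0.0274]
ee_rot: [-179.9, -0.1, -2.0]
wrist_force: [-0.5, 0.6, -2.0]
grip_width: 0.045
gripper_force: 30.0
```

servo_tool([
  [-1,0,0,0.4,0,0,0],
  [-1,0,0,0.8,0,0,0],
  [-1,0,0,1.0,0,0,0],
  [-1,0,0,1.1,0,0,0],
  [-1,0,0,1.2,0,0,0],
  [-1,0,0,1.25,0,0,0],
  [-1,0,0,1.3,0,0,0],
  [-1,0,0,1.3,0,0,0],
])

```text
clock: 38.45
ee_pos: [0.4958, 0.386, 0.0142]
ee_rot: [180.0, 0.0, -2.0]
wrist_force: [-3.5, -2.1, 6.6]
grip_width: 0.0448
gripper_force: 30.0
```

Contact. I'll release, lift, and pull clear so the tray can be seen.

servo_tool([
  [0.1,0,0,0,0,0,0],
  [0.3,0,0,0,0,0,0],
  [0.3,0,0,0,0,0,0],
  [0.3,0,0,0,0,0,0],
  [0.3,0,0,-2,0,0,0],
  [0.3,0,0,-5,0,0,0],
  [0.4,0,0,-9,0,0,0],
  [0.4,0,0,-13,0,0,0],
  [0.4,0,4,-15,0,0,0],
  [0.4,0,9,-15,0,0,0],
  [0.4,0,14,-15,0,0,0],
  [0.4,0,19,-15,0,0,0],
  [0.4,0,24,-15,0,0,0],
  [0.4,0,29,-15,0,0,0],
  [0.4,0,33,-15,0,0,0],
  [0.4,0,36,-15,0,0,0],
  [0.4,0,36,-15,0,0,0],
  [0.4,0,36,-15,0,0,0],
])

```text
clock: 40.25
ee_pos: [0.4832, 0.0259, 0.163]
ee_rot: [-180.0, -0.0, -2.1]
wrist_force: [-0.4, -0.3, -0.8]
grip_width: 0.0662
gripper_force: 0.0
```

Run:
```python
from h import *
t=snap('top','top9');s=snap('side','side9');c=t['color'].astype(int)
b=(150,205,236,310)
print('white',rect(t,box(cv2.morphologyEx((c.min(2)>130).astype(np.uint8),cv2.MORPH_CLOSE,np.ones((5,5))),*b),.03))
print('black',rect(t,box(cv2.morphologyEx((c.max(2)<75).astype(np.uint8),cv2.MORPH_CLOSE,np.ones((13,13))),*b),.03))
P=pts(t);print('tops',np.median(P[250:262,170:178,2]),np.median(P[240:270,208:220,2]))
P=pts(s);hs=cv2.cvtColor(s['color'],cv2.COLOR_RGB2HSV)
g=box((hs[...,0]>45)&(hs[...,0]<85)&(hs[...,1]>120),378,245,402,272);print('btn',np.median(P[...,2][g]))
```

```text
white (array([0.4962, 0.3866]), (99, 47), -1.0)
black (array([0.4906, 0.2734]), (97, 47), -1.0)
tops 0.03052048258015431 0.030060958739834488
btn 0.06186501303103157
```

View pics/side9.png

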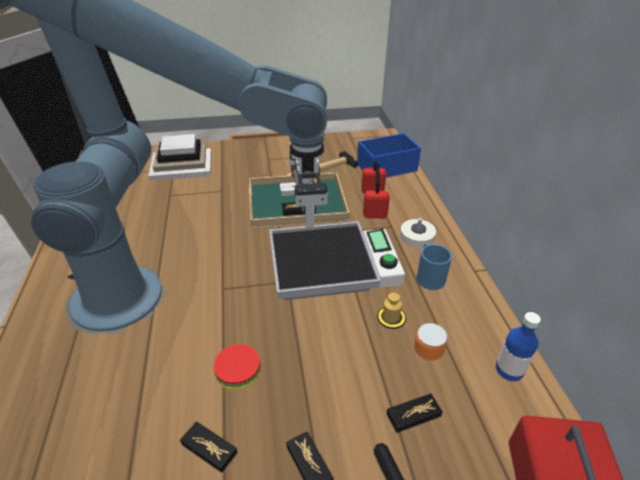

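The side view shows both samples in the tray at about (290,190) and (292,208), with their tops at 30 mm, so they lie flat on the felt. The pan is empty, the weight is on its stand at (392,312), and the button is up. I'm handing in.

```bash
python3 -c "
from h import *
print(finish_job())"
```

```text
the job is handed in; nothing more can be done
None
```

I handed the job in at about 40 s of robot time: the weight is on its stand, both marble samples present (black and white) were set on the pan, the button was pressed down and came back up, and both samples now lie flat in the felt tray; the hand-in returned no score.

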